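# Lay the washed budgie accessories on their outlined cork tiles

### The arm

A 7-joint arm with a two-finger parallel gripper is mounted at the origin on the work surface. World frame = base frame: x ahead of the robot, y to its left, z up, the work surface at z = 0. Lengths are in m, angles in rad, forces in N, time in s.
With the tool pointing down it reaches from about 0.425 to 0.875 m from the base axis. Payload 4.7 kg.
Tool frame: the origin (TCP) lies at the very end of the fingers, on their centre line; the grasp point (between the pads) lies 19 mm behind it; z points along the fingers, y is the line along which they close (so a half turn about z gives the same grasp; the last joint's range is limited). The gripper opens to 87 mm and grips with 3 to 60 N. Pads are 19 mm wide; open, the fingers measure 117 mm over their backs; the gripper's body (75 mm by 190 mm) begins 51 mm behind the grasp point.
Start: joints at [1.356, 0.321, -0.07, 1.45, 0.023, 1.371, -0.057], TCP at [0.147, -0.633, 0.223] pointing down, gripper open.
Joint ranges: [-2.86, 2.86], [-0.3, 2.09], [-1.38, 1.24], [0.06, 2.45], [-1.56, 4.7], [0.09, 2.05], [-2.69, 2.69]. Speed limits (rad/s): [2.57, 2.57, 3.14, 3.14, 3.14, 3.14, 3.14].

### API

Orientations are given as a rotation vector (axis times angle).
In Python, from bench import ctrl, imaging, ticket gives the robot as it stands.
- The arm moves only by the tool jog_arm, never from a script. Its argument "rows" is text: rows parted by semicolons, each of 7 numbers parted by spaces: the shift along the tool's x, y, z in cm, then the turn, a rotation vector about the tool's x, y, z in rad, then the closure, from -1 (fully open) to 1 (shut), so that 0 is half open. A call has 1 to 5 rows; each row shifts and turns the commanded pose from where the row before left it, along the tool's axes as they then stand; what a row does not reach is not made up. A row lasts 1/8 s, in which the tool goes at most 62.5 mm and 10.7 degrees, less where a joint would pass 70% of its speed; a pose out of reach is approached as far as the arm can. A call with a gripper value outside its range is refused whole. The fingers move at their own pace and stop on an object; "force" is the grip in N (left out, the last holds). Time passes only in rows, so rows that do not move let the fingers close. It gives the time, the measured TCP pose, the force, the opening and the grip force at its end, in the units of the state.
- ctrl.get_state(): the state, without advancing time (a new reading comes with each control period).
- imaging.get_image(name): name is "side" or "top"; returns a dict with "img" (420x560x3 uint8, blue, green, red), "vertical_fov" (degrees; the focal length in pixels is half the picture's height over the tangent of half this angle, whatever the lens; pixels are square), "cx", "cy" (the principal point, pixels), "k1" (the pictures are not rectified: a ray, as slopes to the right and down, at radius r is drawn at 1 + k1 r^2 times it, then the intrinsics apply), "origin" and "orientation" of the camera in the world. Camera axes: x right, y down, z forward; pixel columns grow to the right and rows downward; lengths in m; the calibration is good to about 2 mm. A picture is of the moment at which its call begins. There is no depth.
- ticket.close_job(): hands the job in; it is judged then, once.
The state is a dict: "time": time; "joint_positions": joint angles; "qd": joint speeds; "joint_torque": joint torques, N m; "position": TCP position; "tool_rot": TCP orientation; "ft_force": force on the tool from outside, world axes, zero at the start; "torque": the same for the moment, N m; "grip_width": opening from 0.0 (shut) to 1.0 (fully open); "grip_force": force on a finger pad.
Only numpy, scipy, OpenCV 4.12 (cv2) and the standard library are available. Lean on these libraries where they do the work, as an engineer would, in place of code of your own. Each camera call takes 0.05 s, during which the arm holds its last target. There are 200 camera calls.

### The job

The budgie's accessories have been washed: lay the steel feeding cup, the beige ramekin, the bamboo swing and the orange rattle each on the cork tile that bears its own dark outline, covering that outline the same way round, the cup and ramekin standing upright. Set them down rather than dropping them, let go of all four, and leave the vitamin jar and the seed jar where they stand.

Things in the scene. Friction and masses are not known exactly. Their poses are not given: they have to be found in the camera images.
- cup_center (a point): stainless steel feeding cup: round, open at the top, straight-sided, 48 mm outside diameter, 38 mm high, wall 3 mm, about 70 g, loose, stands upright on the table. The point is its centre, on the axis 19 mm above its underside; z is up along the axis. Grasp it across the outside.
- ramekin_center (a point): beige ceramic ramekin: round, open at the top, straight-sided, 64 mm outside diameter, 38 mm high, wall 5 mm, about 140 g, loose, stands upright on the table. The point is its centre, on the axis 19 mm above its underside; z is up along the axis. Grasp it across the outside.
- swing_bar (a point): loose bamboo swing lying flat, 50 g: perch bar (16 mm diameter, 90 mm long, along x) with a flat loop of 5 mm steel wire running to +y: 72 to 80 mm wide up to 60 mm from the bar, closed 75 mm from it. Point: middle of the bar, on its axis, 8 mm up; +y from bar to loop end, z up. Grasp the bar's middle, fingers closing along y, one inside the loop (opened to about 50 mm).
- rattle_head (a point): small orange plastic rattle lying flat: a drum-shaped head (38 mm diameter, 24 mm high) with a handle 12 mm wide and 12 mm high along +x that ends in an 18 mm disc; overall 93 mm long. About 35 g, loose. The point is the centre of the head, 12 mm above the table; +x points from the head along the handle, z is up. Grasp the head with the fingers closing along y.
- pad_cup: fixed square cork tile, 110 x 110 x 3 mm, with the small dark disc outline (52 mm diameter) at its centre, for the steel cup. Origin at the centre of its underside; the cup's axis belongs over the origin.
- pad_ramekin: fixed square cork tile, 110 x 110 x 3 mm, with the large dark disc outline (68 mm diameter) at its centre, for the ramekin. Origin at the centre of its underside; the ramekin's axis belongs over the origin.
- pad_swing: fixed square cork tile, 110 x 110 x 3 mm, with a dark outline of the swing: a broad bar along the tile's x axis and a thinner loop that runs from it towards +y. Origin at the centre of its underside; the middle of the swing's bar belongs at x = 0, y = -38 mm in the tile's axes, with the swing's x and y axes along the tile's.
- pad_rattle: fixed square cork tile, 110 x 110 x 3 mm, with a dark outline of the rattle: a round head and a narrow handle that runs towards the tile's +x. Origin at the centre of its underside; the centre of the rattle's head belongs at x = -25 mm, y = 0 in the tile's axes, with the rattle's x axis along the tile's.
- vitamin_jar: small amber glass jar with a white lid, 42 mm diameter, 50 mm high, loose, standing among the work: to be left alone. Origin at the centre of its underside.
- seed_jar: clear glass seed jar with a metal lid, 68 mm diameter, 75 mm high, loose, standing beyond the work: to be left alone. Origin at the centre of its underside.
There are look-alikes about, which are no part of the job. There is more than one size of the part that bears rattle_head; the job needs the larger. Of the things shaped like the part that bears cup_center, the bare steel one is meant.

How it is judged:
By the outcome, as a careful person would: the job done as asked, in the order asked, and still so for the second after the job is handed in, with the robot touching nothing.
It also fails if it takes over 115 s, if anything falls off the work surface, if the arm or the gripper's body presses on something with over 40 N, if the wrist force passes 120 N, or if a joint passes its speed limit or range.

## Working session

There is one attempt and no reset: what is moved stays moved. The work goes in short steps, Python scripts to look and compute and a tool call to move; the robot and the scene stay as the last step left them, time stands still between calls to the robot, and variables do not carry over. Pictures are saved under pics/ and viewed, at most 16 in all, crops included, and the job is handed in when it is done.

Besides the shell and the picture viewer there is one more tool, called as a command line: name --argument value ..., lists and objects as JSON in quotes. jog_arm: Moves the arm, as the interface text tells. Its arguments: {"type":"object","properties":{"rows":{"type":"string"},"force":{"type":"number"}},"required":["rows"]}

```bash
mkdir -p pics; ls; cat > h.py <<'E'
import numpy as np, cv2
from bench import ctrl, imaging
from scipy.spatial.transform import Rotation as R
def cam(d):
    H=d["img"].shape[0]; f=H/2/np.tan(np.radians(d["vertical_fov"])/2)
    o=np.array(d["orientation"],float)
    M=R.from_rotvec(o).as_matrix() if o.size==3 else o.reshape(3,3)
    return f,M,np.array(d["origin"])
def px2plane(d,uv,z):
    f,M,o=cam(d); uv=np.atleast_2d(np.array(uv,float))
    D=(uv-[d["cx"],d["cy"]])/f; s=D.copy()
    for _ in range(30): s=D/(1+d["k1"]*(s**2).sum(1,keepdims=True))
    r=np.c_[s,np.ones(len(s))]@M.T
    return o+r*((z-o[2])/r[:,2])[:,None]
def proj(d,P):
    f,M,o=cam(d); p=(np.atleast_2d(P)-o)@M; s=p[:,:2]/p[:,2:]
    return s*(1+d["k1"]*(s**2).sum(1,keepdims=True))*f+[d["cx"],d["cy"]]
E
python3 - <<'E'
from h import *
for n in ("top","side"):
    d=imaging.get_image(n); cv2.imwrite(f"pics/{n}0.png",d["img"])
    print(n,{k:v for k,v in d.items() if k!="img"})
s=ctrl.get_state(); print(s)
E
```

```text
pics
top {'vertical_fov': 42.39011157782437, 'cx': 278.7067044289138, 'cy': 219.08298751995656, 'k1': -0.04136592122385743, 'origin': array([ 0.40245224, -0.01911322,  1.65258109]), 'orientation': array([-2.15723396,  2.18404408, -0.10724429])}
side {'vertical_fov': 47.937407595406626, 'cx': 284.1634023895574, 'cy': 205.91087083579367, 'k1': 0.03377329724780832, 'origin': array([0.41986264, 0.92226636, 0.7997935 ]), 'orientation': array([-0.14686557,  2.75718887, -1.33955432])}
{'time': 0.1, 'joint_positions': array([ 1.35611394,  0.3217712 , -0.07014359,  1.45155304,  0.02263332,
        1.37078721, -0.05688217]), 'qd': array([ 4.30470203e-04, -5.71361649e-04,  4.36651151e-04, -8.42557775e-04,
       -9.02848173e-04, -6.57765168e-05,  5.96605496e-04]), 'joint_torque': array([ 7.85906559e-04, -4.92570913e+01, -4.05835602e-01, -3.13398778e+01,
       -6.43277331e-02,  3.94712971e-02,  6.31667535e-05]), 'position': array([ 0.14728007, -0.6325888 ,  0.22155683]), 'tool_rot': array([-3.11934843e+00, -3.58561548e-01,  4.75388347e-04]), 'ft_force': array([ 0.27366248, -0.12456985,  0.27138137]), 'torque': array([-0.00138827,  0.0042147 , -0.03682905]), 'grip_force': 0.0, 'grip_width': 1.000451579230226}
```

View pics/top0.png

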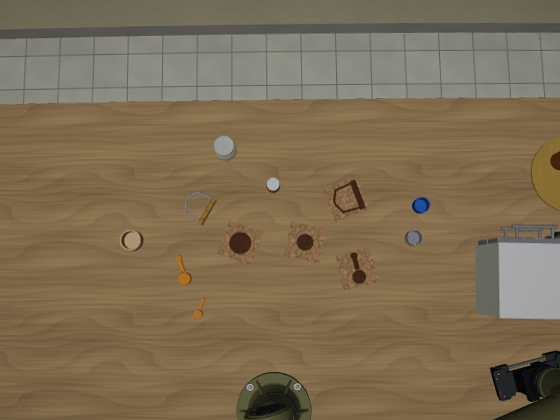

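View pics/side0.png

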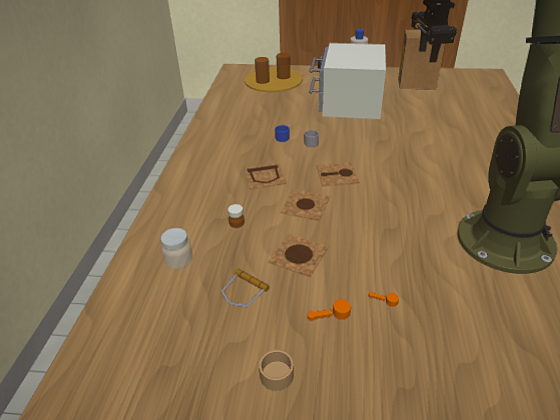

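Candidates:
- Cup: bare steel at top (413,238), against the blue one at (421,205).
- Rattle: large at (184,278), against the small one at (198,314).
- Ramekin: only (131,240).
- Swing: only (200,208), with its bar on the lower right and its loop to the upper left.
- Jars: vitamin at (273,184), seed at (224,147).

I choose the steel cup and the larger rattle, and check both in one close crop.

```bash
python3 - <<'E'
from h import *
d=imaging.get_image("top"); im=d["img"]
cv2.imwrite("pics/crop1.png",cv2.resize(im[135:325,110:440],None,fx=2.4,fy=2.4,interpolation=cv2.INTER_CUBIC))
hsv=cv2.cvtColor(im,cv2.COLOR_BGR2HSV)
for n,(u,v) in dict(cup=(413,238),ram=(131,240),ramrim=(122,240),barw=(208,210),wire=(186,203),rat=(184,279),pad=(225,230),pad2=(340,260),dark=(240,243),wood=(150,180),wood2=(300,290),darkbar=(356,190)).items(): print(n,hsv[v,u],im[v,u])
E
```

```text
cup [111  15 121] [121 116 114]
ram [ 18  84 169] [113 147 169]
ramrim [ 16 105  51] [30 41 51]
barw [ 19 175 127] [ 40  94 127]
wire [ 14  36 106] [ 91  98 106]
rat [ 17 207 169] [ 32 111 169]
pad [ 16 112 134] [ 75 107 134]
pad2 [ 16 121 126] [ 66  97 126]
dark [ 10 153  60] [24 36 60]
wood [ 18 110 127] [ 72 105 127]
wood2 [ 18 106 139] [ 81 115 139]
darkbar [ 11 157  60] [23 37 60]
```

View pics/crop1.png

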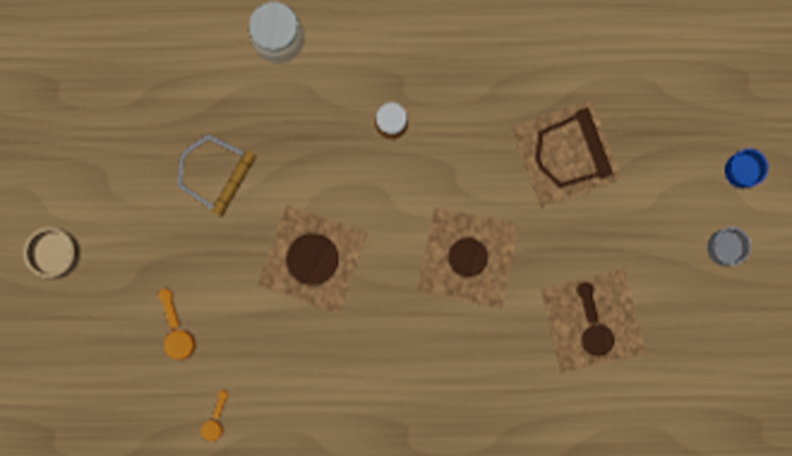

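The crop confirms the bare steel cup at crop (729,247), right below the blue one, and the larger rattle with its head at (179,345). The swing pad's loop runs to image-left. The rattle pad's handle runs up and slightly left. Next I measure.

```bash
cat > m.py <<'E'
from h import *
def blobs(mask,amin=15):
    n,l,st,c=cv2.connectedComponentsWithStats(mask.astype(np.uint8)); 
    return [(c[i],st[i][4],l==i) for i in range(1,n) if st[i][4]>=amin]
def hullc(m):
    h=cv2.convexHull(np.argwhere(m)[:,::-1].astype(np.int32)); M=cv2.moments(h.astype(np.float32)); return np.array([M['m10'],M['m01']])/M['m00']
def table(d): 
    """world xy (z=0) of every pixel"""
    H,W=d["img"].shape[:2]; u,v=np.meshgrid(np.arange(W),np.arange(H)); P=px2plane(d,np.c_[u.ravel(),v.ravel()],0.0)
    return P[:,0].reshape(H,W),P[:,1].reshape(H,W)
E
cat > meas.py <<'E'
from m import *
for n in ("top","side"):
    d=imaging.get_image(n); im=d["img"]; hsv=cv2.cvtColor(im,cv2.COLOR_BGR2HSV); X,Y=table(d)
    roi=(X>0.3)&(X<1.0)&(Y>-.5)&(Y<.65)
    h,s,v=[hsv[...,i].astype(int) for i in range(3)]
    print("==",n)
    def rep(name,mask,z,amin=15):
        for c,a,m in blobs(mask&roi,amin):
            hc=hullc(m); p=px2plane(d,hc,z)[0]; q=px2plane(d,c,z)[0]
            print(name,"px",c.round(1),"area",a,"hull->",p[:2].round(4),"cen->",q[:2].round(4))
            if a>60 and name!="grey":
                pts=px2plane(d,np.argwhere(m)[:,::-1],z)[:,:2]
                r=cv2.minAreaRect((pts*1000).astype(np.float32)); print("    rect",np.round(r[0],1),np.round(r[1],1),round(r[2],1))
    rep("grey",(s<45)&(v>60),.019,60)
    rep("blue",(h>100)&(h<130)&(s>120),.019,60)
    rep("orange",(h>8)&(h<20)&(s>195)&(v>100),.012)
    rep("dark",(v<75)&(s>120)&(h<16),.003,60)
    rep("bamb",(h>14)&(h<26)&(s>150)&(s<=200)&(v>60),.008,30)
    rep("ram",(s<93)&(s>45)&(v>120),.019,60)
E
python3 meas.py
```

```text
== top
grey px [247.3  91.2] area 6096 hull-> [0.965  0.0733] cen-> [0.9654 0.0729]
grey px [223.5 146.3] area 358 hull-> [0.7908 0.1469] cen-> [0.7914 0.1472]
grey px [272.7 183.9] area 134 hull-> [ 0.6725 -0.0032] cen-> [ 0.6725 -0.0031]
grey px [193.3 203.2] area 105 hull-> [0.6109 0.2312] cen-> [0.6163 0.2393]
grey px [413.6 237.4] area 229 hull-> [ 0.5037 -0.4279] cen-> [ 0.5036 -0.4278]
blue px [420.7 204.7] area 218 hull-> [ 0.6031 -0.4531] cen-> [ 0.603  -0.4531]
    rect [ 603.  -453.4] [44.9 52.8] 43.5
orange px [180.2 262.6] area 55 hull-> [0.4361 0.2798] cen-> [0.4364 0.2797]
orange px [184.5 278.2] area 113 hull-> [0.3894 0.2665] cen-> [0.3894 0.2666]
    rect [390.  266.5] [33.4 30. ] 89.4
orange px [201.9 302.1] area 21 hull-> [0.3172 0.2137] cen-> [0.3173 0.2138]
dark px [351.9 195.8] area 231 hull-> [ 0.6301 -0.2338] cen-> [ 0.635 -0.246]
    rect [ 628.8 -229.8] [89.2 84.4] 19.4
dark px [239.8 242.5] area 344 hull-> [0.4958 0.0995] cen-> [0.4957 0.0996]
    rect [495.8  98.9] [61.1 58. ] 89.3
dark px [304.6 241.8] area 197 hull-> [ 0.4957 -0.098 ] cen-> [ 0.4955 -0.
[... 952 characters left out ...]
 [ 0.6748 -0.0024] cen-> [ 0.6748 -0.0025]
orange px [251.1 279.1] area 176 hull-> [0.5994 0.1994] cen-> [0.5994 0.1991]
    rect [600.7 198.6] [15.2 90.9] 59.9
orange px [376.1 295.7] area 73 hull-> [0.3215 0.2213] cen-> [0.3217 0.2208]
    rect [321.  220.5] [16. 34.] 78.4
orange px [341.4 308.8] area 290 hull-> [0.3953 0.2641] cen-> [0.3952 0.2642]
    rect [394.9 263.2] [35.8 51.2] 2.0
orange px [318.7 314.2] area 170 hull-> [0.4419 0.2835] cen-> [0.4417 0.2834]
    rect [439.9 284.7] [49.6 23.4] 10.9
bamb px [241.  274.2] area 39 hull-> [0.6273 0.1816] cen-> [0.6262 0.1828]
ram px [178.3 258. ] area 397 hull-> [0.7883 0.1427] cen-> [0.7813 0.1552]
    rect [788.1 145.3] [69.4 91. ] 21.9
```

```bash
cat > plan.py <<'E'
import sys
from h import *
def plan(target,yaw,g,step=6.0,tstep=.18):
    """rows that carry the tool (pointing down, tool x at world angle yaw) straight to target"""
    s=ctrl.get_state(); p=np.array(s["position"]); M=R.from_rotvec(s["tool_rot"])
    T=R.from_matrix(np.array([[np.cos(yaw),np.sin(yaw),0],[np.sin(yaw),-np.cos(yaw),0],[0,0,-1]]).astype(float))
    dv=np.array(target)-p; w=(M.inv()*T).as_rotvec()
    n=int(np.ceil(max(np.linalg.norm(dv)*100/step,np.linalg.norm(w)/tstep,1)-1e-6))
    rows=[]
    for i in range(n):
        Mi=M*R.from_rotvec(w*i/n); t=Mi.inv().apply(dv/n)*100
        rows.append(" ".join(f"{x:.2f}" for x in t)+" "+" ".join(f"{x:.3f}" for x in w/n)+f" {g}")
    for i in range(0,n,5): print("; ".join(rows[i:i+5]))
def show(): 
    s=ctrl.get_state(); x=R.from_rotvec(s["tool_rot"]).as_matrix(); print("t",s["time"],"p",s["position"].round(4),"yaw",round(np.arctan2(x[1,0],x[0,0]),3),"toolz",x[:,2].round(3),"q",s["joint_positions"].round(2),"w",round(s["grip_width"],3),"F",s["ft_force"].round(1),"gf",s["grip_force"])
if __name__=="__main__":
    a=[float(x) for x in sys.argv[1:]]; show(); plan(a[:3],a[3],a[4],*(a[5:]))
E
python3 plan.py .507 -.4255 .22 0 -1
python3 - <<'E'
from m import *
d=imaging.get_image("side"); hsv=cv2.cvtColor(d["img"],cv2.COLOR_BGR2HSV)
for u,v in [(299,254),(306,204),(346,173),(265,167),(277,372),(265,372)]: print(hsv[v,u])
def ax(d,m,z):
    P=px2plane(d,np.argwhere(m)[:,::-1],z)[:,:2]; c=P.mean(0); w,V=np.linalg.eigh(np.cov((P-c).T)); return c.round(4),np.degrees(np.arctan2(V[1,1],V[0,1])).round(1),(np.sqrt(w)*1000).round(1)
for n in ("top","side"):
    d=imaging.get_image(n); im=d["img"]; hsv=cv2.cvtColor(im,cv2.COLOR_BGR2HSV); X,Y=table(d); h,s,v=[hsv[...,i].astype(int) for i in range(3)]
    roi=(X>0.3)&(X<.72)&(Y>-.35)&(Y<.35)
    thr=85
    for c,a,m in blobs((v<thr)&(im[...,0]<50)&roi,60):
        print(n,"dark",c.round(1),a,ax(d,m,.003))
        er=cv2.morphologyEx(m.astype(np.uint8),cv2.MORPH_OPEN,np.ones((3,3)))
        for c2,a2,m2 in blobs(er,30): print("    open",a2,ax(d,m2,.003))
    for c,a,m in blobs((h>8)&(h<21)&(s>185)&(v>100)&(X<.5)&roi,40): print(n,"orange",c.round(1),a,ax(d,m,.012))
    for c,a,m in blobs((h>8)&(h<26)&(s>150)&(v>70)&(X>.55)&(Y>.1)&roi,40): print(n,"bar",c.round(1),a,ax(d,m,.008))
E
```

```text
t 0.25 p [ 0.1473 -0.6328  0.222 ] yaw 0.229 toolz [-0.     0.001 -1.   ] q [ 1.36  0.32 -0.07  1.45  0.02  1.37 -0.06] w 1.003 F [ 0.1 -0.4 -0.6] gf 0.0
5.68 -1.72 0.03 -0.000 0.000 0.033 -1.0; 5.62 -1.90 0.03 -0.000 0.000 0.033 -1.0; 5.55 -2.09 0.03 -0.000 0.000 0.033 -1.0; 5.48 -2.27 0.03 -0.000 0.000 0.033 -1.0; 5.40 -2.44 0.03 -0.000 0.000 0.033 -1.0
5.32 -2.62 0.03 -0.000 0.000 0.033 -1.0; 5.23 -2.79 0.03 -0.000 0.000 0.033 -1.0
[ 13 144  76]
[ 12 151  76]
[ 12 144  78]
[ 11 148  67]
[ 17 112 168]
[ 17 111 170]
top dark [351.1 196.3] 264 (array([ 0.6336, -0.2436]), np.float64(48.4), array([28. , 28.4]))
    open 163 (array([ 0.6396, -0.2622]), np.float64(-160.8), array([ 5. , 26.4]))
top dark [239.7 242.6] 363 (array([0.4954, 0.0997]), np.float64(104.0), array([16.3, 16.5]))
    open 361 (array([0.4952, 0.0997]), np.float64(100.3), array([16.2, 16.6]))
top dark [304.6 241.7] 205 (array([ 0.4957, -0.098 ]), np.float64(87.6), array([12.2, 12.5]))
    open 205 (array([ 0.4957, -0.098 ]), np.float64(87.6), array([12.2, 12.5]))
top dark [357.4 270.4] 218 (array([ 0.4066, -0.2568]), 
[... 699 characters left out ...]
rray([ 0.5018, -0.1003]), np.float64(166.4), array([11.5, 12.2]))
    open 143 (array([ 0.5018, -0.1003]), np.float64(166.4), array([11.5, 12.2]))
side dark [298.2 253.7] 387 (array([0.5021, 0.098 ]), np.float64(-179.8), array([15.8, 16.4]))
    open 385 (array([0.5019, 0.098 ]), np.float64(178.6), array([15.8, 16.3]))
side orange [376.  295.8] 79 (array([0.3219, 0.2212]), np.float64(162.1), array([ 4.1, 10.2]))
side orange [341.4 308.7] 298 (array([0.3951, 0.2639]), np.float64(88.8), array([ 9.6, 13.9]))
side orange [318.7 314.2] 177 (array([0.4416, 0.2833]), np.float64(-161.6), array([ 5.7, 14.8]))
side bar [251.5 279.5] 238 (array([0.5995, 0.1963]), np.float64(149.5), array([ 5.1, 27. ]))
```

jog_arm --rows "5.7 -1.7 0 0 0 0.033 -1; 5.6 -1.9 0 0 0 0.033 -1; 5.55 -2.1 0 0 0 0.033 -1; 5.5 -2.3 0 0 0 0.033 -1; 5.4 -2.45 0 0 0 0.033 -1"

```text
time: 1.02
position: [0.4061, -0.4838, 0.2228]
tool_rot: [3.139, 0.098, 0.0]
ft_force: [0.4, -0.2, -0.7]
grip_width: 1.002
grip_force: 0.0
```

jog_arm --rows "5.3 -2.6 0 0 0 0.033 -1; 5.2 -2.8 0 0 0 0.033 -1; 0 0 5 0 0 0 -1; 0 0 5 0 0 0 -1; 0 0 3 0 0 0 -1"

```text
time: 1.65
position: [0.5058, -0.4249, 0.0895]
tool_rot: [-3.14, 0.003, 0.005]
ft_force: [0.5, 0.2, -0.2]
grip_width: 1.001
grip_force: 0.0
```

```bash
python3 - <<'E'
from h import *; from plan import show
out=[]
for n in ("top","side"):
    d=imaging.get_image(n); im=d["img"].copy(); p=ctrl.get_state()["position"]
    u=proj(d,[p])[0]; print(n,u.round(1),proj(d,[[p[0],p[1]+.0585,p[2]],[p[0],p[1]-.0585,p[2]]]).round(1).tolist())
    a,b=(int(u[0])-45,int(u[1])-45); c=im[b:b+90,a:a+90]; c=cv2.resize(c,None,fx=4.4,fy=4.4,interpolation=cv2.INTER_CUBIC)
    print("crop origin",a,b); cv2.drawMarker(c,(int((u[0]-a+.5)*4.4),int((u[1]-b+.5)*4.4)),(0,0,255),cv2.MARKER_CROSS,12,1); out.append(c)
cv2.imwrite("pics/c2.png",np.hstack(out)); show()
E
```

```text
top [417.8 235.8] [[397.8, 236.1], [437.8, 235.5]]
crop origin 372 190
side [312.9 119.9] [[311.6, 128.9], [314.2, 111.4]]
crop origin 267 74
t 1.75 p [ 0.5044 -0.424   0.0881] yaw -0.002 toolz [-0.006  0.005 -1.   ] q [ 0.85  0.45 -0.24  1.57  0.11  1.15 -0.99] w 1.0 F [-0.8  0.8 -1.1] gf 0.0
```

View pics/c2.png

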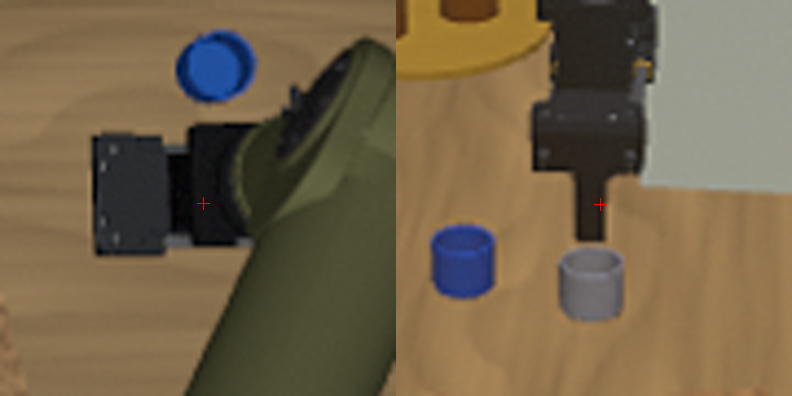

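The side view shows the front finger's tip at px (311,128), directly above the steel cup. The side camera reads about 2.6 mm too far in x, so I'll use the average of the two views. Descending and grasping.

jog_arm --rows "0.15 0 3 0 0 0 -1; 0 0 3 0 0 0 -1; 0 0 1.9 0 0 0 -1; 0 0 0 0 0 0 1; 0 0 0 0 0 0 1" --force 15

```text
time: 2.38
position: [0.5094, -0.4267, 0.0152]
tool_rot: [3.14, -0.004, 0.003]
ft_force: [0.3, -0.3, 0.8]
grip_width: 0.854
grip_force: 0.0
```

jog_arm --rows "0 0 0 0 0 0 1; 0 0 0 0 0 0 1; 0 0 0 0 0 0 1; 0 0 -2 0 0 0 1; 0 0 -4 0 0 0 1"

```text
time: 3.0
position: [0.5072, -0.4249, 0.0732]
tool_rot: [-3.139, 0.003, 0.005]
ft_force: [0.3, 0.1, 0.3]
grip_width: 0.549
grip_force: 15.0
```

```bash
python3 plan.py .4985 -.098 .08 0 1
```

```text
t 3.0 p [ 0.5072 -0.4249  0.0732] yaw -0.002 toolz [-0.003  0.003 -1.   ] q [ 0.85  0.46 -0.24  1.58  0.12  1.12 -1.  ] w 0.549 F [0.3 0.1 0.3] gf 15.000019148064894
-0.16 -5.45 -0.10 -0.000 0.000 -0.000 1.0; -0.16 -5.45 -0.10 -0.000 0.000 -0.000 1.0; -0.15 -5.45 -0.10 -0.000 0.000 -0.000 1.0; -0.15 -5.45 -0.11 -0.000 0.000 -0.000 1.0; -0.15 -5.45 -0.11 -0.000 0.000 -0.000 1.0
-0.15 -5.45 -0.11 -0.000 0.000 -0.000 1.0
```

jog_arm --rows "-0.15 -5.4 0 0 0 0 1; -0.15 -5.4 0 0 0 0 1; -0.15 -5.4 0 0 0 0 1; -0.15 -5.4 0 0 0 0 1; -0.15 -5.4 0 0 0 0 1"

```text
time: 3.62
position: [0.5019, -0.1543, 0.0751]
tool_rot: [3.141, -0.003, 0.003]
ft_force: [0.5, 0.6, -0.4]
grip_width: 0.548
grip_force: 15.0
```

jog_arm --rows "-0.1 -5.5 0 0 0 0 1; 0 0 3.5 0 0 0 1; 0 0 0 0 0 0 1; 0 0 0 0 0 0 1"

```text
time: 4.12
position: [0.5013, -0.1019, 0.0398]
tool_rot: [3.141, -0.006, 0.002]
ft_force: [0.4, -0.6, 0.6]
grip_width: 0.544
grip_force: 15.0
```

```bash
cat > look.py <<'E'
import sys
from m import *; from plan import show
# look.py: cup check
d=imaging.get_image("side"); im=d["img"]; hsv=cv2.cvtColor(im,cv2.COLOR_BGR2HSV); X,Y=table(d)
show()
g=(hsv[...,1]<45)&(hsv[...,2]>60)&(X>.35)&(X<.6)&(Y>-.25)&(Y<.0)
for c,a,m in blobs(g,40): 
    for z in (.022,.042,.06): print(c.round(1),a,z,px2plane(d,hullc(m),z)[0].round(4))
cv2.imwrite("pics/c3.png",cv2.resize(im[130:260,220:390],None,fx=4,fy=4,interpolation=cv2.INTER_CUBIC))
E
python3 look.py; python3 plan.py .4985 -.099 .045 0 1
```

```text
t 4.175 p [ 0.5016 -0.102   0.04  ] yaw -0.004 toolz [ 0.002 -0.001 -1.   ] q [ 0.53  0.23 -0.42  1.98  0.11  0.96 -1.52] w 0.55 F [ 0.6 -0.1 -0.5] gf 14.99979854139383
[306.1 196. ] 105 0.022 [ 0.5035 -0.1115  0.022 ]
[306.1 196. ] 105 0.042 [ 0.5014 -0.085   0.042 ]
[306.1 196. ] 105 0.06 [ 0.4995 -0.061   0.06  ]
t 4.175 p [ 0.5016 -0.102   0.04  ] yaw -0.004 toolz [ 0.002 -0.001 -1.   ] q [ 0.53  0.23 -0.42  1.98  0.11  0.96 -1.52] w 0.55 F [ 0.6 -0.1 -0.5] gf 14.99979854139383
-0.31 -0.30 -0.50 0.001 -0.002 -0.004 1.0
```

View pics/c3.png

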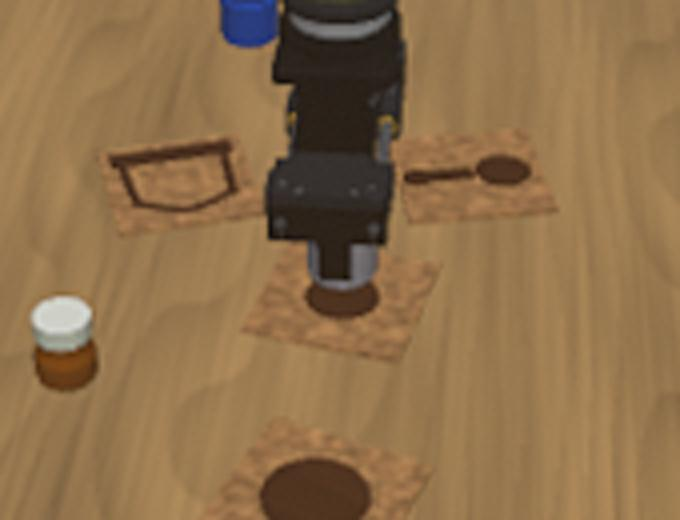

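The picture shows the cup held upright just above its outline (crop 340,300), very slightly beyond it and left of it. I trim 2 mm in each direction and set it down.

jog_arm --rows "-0.2 -0.2 0.8 0 0 0 1; 0 0 0.9 0 0 0 1; 0 0 0.45 0 0 0 1; 0 0 0 0 0 0 1; 0 0 0 0 0 0 1"

```text
time: 4.8
position: [0.4985, -0.099, 0.0168]
tool_rot: [3.142, -0.004, -0.001]
ft_force: [-0.8, -0.7, 0.3]
grip_width: 0.55
grip_force: 15.0
```

jog_arm --rows "0 0 0.1 0 0 0 1; 0 0 0 0 0 0 1; 0 0 0 0 0 0 0.2; 0 0 0 0 0 0 -0.5; 0 0 0 0 0 0 -1"

```text
time: 5.42
position: [0.4988, -0.0989, 0.0159]
tool_rot: [3.142, -0.003, 0.0]
ft_force: [-1.2, -0.6, 0.4]
grip_width: 0.695
grip_force: 0.0
```

jog_arm --rows "0 0 0 0 0 0 -1; 0 0 0 0 0 0 -1; 0 0 -3.5 0 0 0 -1; 0 0 -5.5 0 0 0 -1; 0 -4 -4 0 0 0 -1"

```text
time: 6.05
position: [0.4994, -0.0617, 0.1482]
tool_rot: [3.14, -0.013, 0.003]
ft_force: [1.5, 0.4, -0.2]
grip_width: 0.996
grip_force: 0.0
```

```bash
python3 look.py; python3 plan.py .507 .432 .14 .4 -1
python3 - <<'E'
from m import *
d=imaging.get_image("side"); im=d["img"]; g=cv2.cvtColor(im,cv2.COLOR_BGR2GRAY)
hsv=cv2.cvtColor(im,cv2.COLOR_BGR2HSV)
print(hsv[345:400:4,277].tolist()); print(hsv[370,250:306:4].tolist())
d2=imaging.get_image("top"); h2=cv2.cvtColor(d2["img"],cv2.COLOR_BGR2HSV); print(h2[240,116:148:2].tolist()); print(h2[226:256:2,131].tolist())
E
```

```text
t 6.1 p [ 0.5025 -0.0528  0.1535] yaw 0.002 toolz [ 0.01   0.001 -1.   ] q [ 0.51  0.08 -0.47  1.89  0.04  1.17 -1.55] w 0.998 F [2.4 6.  3.7] gf 0.0
[306.  198.2] 318 0.022 [ 0.4995 -0.1002  0.022 ]
[306.  198.2] 318 0.042 [ 0.4974 -0.0739  0.042 ]
[306.  198.2] 318 0.06 [ 0.4956 -0.0503  0.06  ]
t 6.1 p [ 0.5025 -0.0528  0.1535] yaw 0.002 toolz [ 0.01   0.001 -1.   ] q [ 0.51  0.08 -0.47  1.89  0.04  1.17 -1.55] w 0.998 F [2.4 6.  3.7] gf 0.0
0.06 -5.39 0.16 0.000 -0.001 -0.044 -1.0; 0.30 -5.38 0.16 0.000 -0.001 -0.044 -1.0; 0.53 -5.36 0.16 0.000 -0.001 -0.044 -1.0; 0.77 -5.33 0.16 0.000 -0.001 -0.044 -1.0; 1.01 -5.29 0.16 0.000 -0.001 -0.044 -1.0
1.24 -5.24 0.16 0.000 -0.001 -0.044 -1.0; 1.47 -5.18 0.15 0.000 -0.001 -0.044 -1.0; 1.70 -5.11 0.15 0.000 -0.001 -0.044 -1.0; 1.92 -5.03 0.15 0.000 -0.001 -0.044 -1.0
[[17, 124, 154], [17, 120, 153], [16, 111, 131], [17, 112, 132], [16, 111, 159], [16, 112, 176], [16, 113, 174], [16, 109, 175], [16, 112, 159], [16, 110, 125], [16, 112, 128], [16, 112, 125], [17, 123, 151], [17, 126, 150]]
[[17, 121, 166], [17, 123, 156], [17, 123, 137], [17, 111, 133], [16, 110, 174], [17, 112, 176], [16, 111, 175], [16, 110, 174], [17, 111, 174], [16, 112, 175], [16, 109, 180], [17, 125, 159], [17, 124, 152], [17, 122, 150]]
[[18, 107, 141], [18, 108, 139], [20, 74, 170], [17, 109, 54], [18, 95, 129], [18, 84, 174], [17, 84, 174], [18, 84, 173], [18, 84, 173], [18, 83, 173], [18, 83, 172], [18, 84, 167], [17, 93, 148], [17, 99, 54], [18, 106, 144], [18, 107, 140]]
[[18, 106, 135], [18, 111, 136], [18, 89, 152], [18, 90, 139], [18, 82, 174], [18, 83, 173], [18, 81, 173], [18, 83, 173], [18, 83, 173], [18, 83, 173], [18, 83, 172], [18, 87, 167], [18, 91, 145], [18, 109, 138], [18, 107, 138]]
```

```bash
python3 - <<'E'
from m import *
for n,lim in (("top",100),("side",117)):
    d=imaging.get_image(n); im=cv2.GaussianBlur(d["img"],(3,3),0); hsv=cv2.cvtColor(im,cv2.COLOR_BGR2HSV); X,Y=table(d)
    m=(hsv[...,1]<lim)|(hsv[...,2]<100); m&=(abs(X-.51)<.07)&(abs(Y-.425)<.08)
    for c,a,b in blobs(m,60):
        ys,xs=np.nonzero(b); print(n,c.round(1),a,"ext",xs.min(),xs.max(),ys.min(),ys.max(),"hull",hullc(b).round(1),px2plane(d,hullc(b),.019)[0].round(4))
E
python3 plan.py .508 .432 .14 .7 -1
```

```text
top [130.6 240. ] 410 ext 119 142 229 250 hull [130.6 240. ] [0.5064 0.4296 0.019 ]
side [275.9 369.6] 1168 ext 259 293 350 391 hull [276.  369.7] [0.5125 0.4251 0.019 ]
t 6.3 p [ 0.4984 -0.0593  0.1456] yaw -0.002 toolz [-0.001 -0.001 -1.   ] q [ 0.51  0.09 -0.47  1.9   0.04  1.17 -1.54] w 1.001 F [-0.2 -0.8 -0.9] gf 0.0
0.10 -5.46 0.06 0.000 0.000 -0.078 -1.0; 0.52 -5.43 0.06 0.000 0.000 -0.078 -1.0; 0.94 -5.38 0.06 0.000 0.000 -0.078 -1.0; 1.36 -5.29 0.06 0.000 0.000 -0.078 -1.0; 1.77 -5.17 0.06 0.000 0.000 -0.078 -1.0
2.16 -5.01 0.06 0.000 0.000 -0.078 -1.0; 2.55 -4.83 0.06 0.000 0.000 -0.078 -1.0; 2.92 -4.62 0.06 0.000 0.000 -0.078 -1.0; 3.27 -4.37 0.06 0.000 0.000 -0.078 -1.0
```

jog_arm --rows "0.1 -5.4 0 0 0 -0.078 -1; 0.5 -5.4 0 0 0 -0.078 -1; 0.95 -5.35 0 0 0 -0.078 -1; 1.35 -5.3 0 0 0 -0.078 -1; 1.75 -5.2 0 0 0 -0.078 -1"

```text
time: 6.92
position: [0.5034, 0.213, 0.1442]
tool_rot: [3.082, 0.606, -0.004]
ft_force: [1.6, 0.3, 0.2]
grip_width: 1.004
grip_force: 0.0
```

jog_arm --rows "2.15 -5 0 0 0 -0.078 -1; 2.55 -4.8 0 0 0 -0.078 -1; 2.9 -4.6 0 0 0 -0.078 -1; 3 -4 0 0 0 -0.078 -1; 0 0 4 0 0 0 -1"

```text
time: 7.55
position: [0.507, 0.4322, 0.1063]
tool_rot: [-2.943, -1.084, -0.004]
ft_force: [0.6, -0.1, -0.4]
grip_width: 1.005
grip_force: 0.0
```

jog_arm --rows "0 0 3 0 0 0 -1; 0 0 0 0 0 0 -1; 0 0 0 0 0 0 -1"

```text
time: 7.92
position: [0.5086, 0.426, 0.0761]
tool_rot: [-2.952, -1.076, 0.0]
ft_force: [0.5, 0.6, 1.0]
grip_width: 1.002
grip_force: 0.0
```

```bash
python3 plan.py .509 .4275 .075 .7 -1; python3 - <<'E'
from h import *
d=imaging.get_image("side"); cv2.imwrite("pics/c4.png",cv2.resize(d["img"][270:420,180:380],None,fx=3.5,fy=3.5,interpolation=cv2.INTER_CUBIC))
E
```

```text
t 7.925 p [0.5086 0.426  0.0761] yaw 0.699 toolz [-0.  0. -1.] q [-0.18  0.57 -0.75  1.56  0.41  1.18 -1.88] w 1.002 F [0.5 0.6 1. ] gf 0.0
0.13 -0.09 0.11 -0.000 0.000 -0.001 -1.0
```

View pics/c4.png

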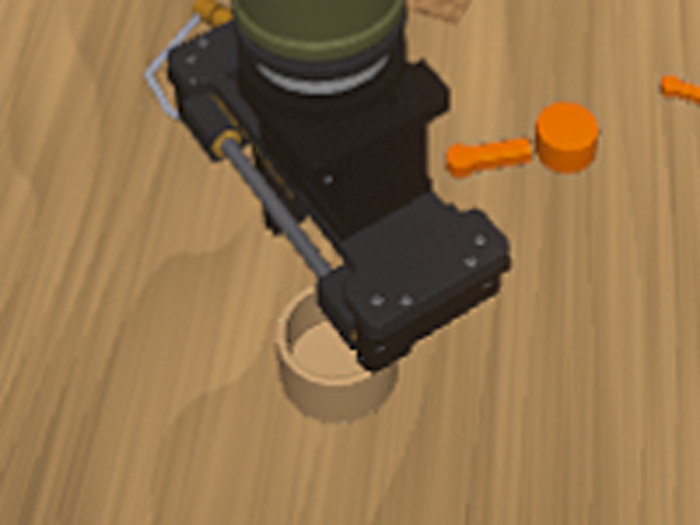

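```bash
python3 - <<'E'
from h import *
d=imaging.get_image("side"); u=proj(d,[[.4766,.464,.076],[.5086,.426,.076],[.509,.4275,.038]]); print(((u-[180,270]+.5)*3.5).round())
E
```

```text
[[396. 361.]
 [341. 288.]
 [343. 334.]]
```

jog_arm --rows "0 0 2.5 0 0 0 -1; 0 0 1 0 0 0 -1; 0 0 0.7 0 0 0 -1; 0 0 0 0 0 0 -1" --force 20

```text
time: 8.52
position: [0.5081, 0.4263, 0.0341]
tool_rot: [2.951, 1.077, -0.0]
ft_force: [-0.5, -0.2, 0.4]
grip_width: 1.003
grip_force: 0.0
```

jog_arm --rows "0 0 1.2 0 0 0 -1; 0 0 1.1 0 0 0 -1; 0 0 0 0 0 0 1; 0 0 0 0 0 0 1; 0 0 0 0 0 0 1"

```text
time: 9.15
position: [0.5083, 0.4264, 0.0114]
tool_rot: [2.951, 1.077, 0.001]
ft_force: [-0.8, 1.6, -0.8]
grip_width: 0.747
grip_force: 7.7
```

jog_arm --rows "0 0 0 0 0 0 1; 0 0 0 0 0 0 1; 0 0 -2 0 0 0 1; 0 0 -4 0 0 0 1; 0 0 0 0 0 0 1"

```text
time: 9.78
position: [0.5098, 0.4289, 0.0759]
tool_rot: [-2.948, -1.076, -0.011]
ft_force: [0.6, 0.3, -1.9]
grip_width: 0.737
grip_force: 20.0
```

```bash
python3 plan.py .4985 .099 .071 .7 1; python3 - <<'E'
from h import *
print(ctrl.get_state()["position"])
d=imaging.get_image("side"); cv2.imwrite("pics/x.png",d["img"])
E
```

```text
t 9.775 p [0.5098 0.4289 0.0759] yaw 0.7 toolz [ 0.006  0.005 -1.   ] q [-0.18  0.57 -0.75  1.56  0.41  1.17 -1.89] w 0.737 F [ 0.6  0.3 -1.9] gf 19.999965351453284
-3.69 4.08 0.05 -0.000 -0.001 0.000 1.0; -3.69 4.08 0.06 -0.000 -0.001 0.000 1.0; -3.69 4.08 0.06 -0.000 -0.001 0.000 1.0; -3.69 4.08 0.07 -0.000 -0.001 0.000 1.0; -3.69 4.08 0.07 -0.000 -0.001 0.000 1.0
-3.69 4.08 0.08 -0.000 -0.001 0.000 1.0
[0.50975643 0.42889198 0.07587492]
```

jog_arm --rows "-3.65 4.05 0 0 0 0 1; -3.65 4.05 0 0 0 0 1; -3.65 4.05 0 0 0 0 1; -3.65 4.05 0 0 0 0 1; -3.6 4.1 0 0 0 0 1"

```text
time: 10.45
position: [0.4985, 0.1516, 0.0702]
tool_rot: [2.951, 1.077, -0.003]
ft_force: [1.0, -0.0, -1.7]
grip_width: 0.741
grip_force: 20.0
```

jog_arm --rows "-3.6 4.1 0 0 0 0 1; 0 0 3.5 0 0 0 1; 0 0 0 0 0 0 1; 0 0 0 0 0 0 1"

```text
time: 10.95
position: [0.4983, 0.1006, 0.0364]
tool_rot: [-2.949, -1.08, 0.0]
ft_force: [0.7, -1.1, -1.2]
grip_width: 0.739
grip_force: 20.0
```

```bash
python3 plan.py .4985 .099 .036 .7 1; python3 - <<'E'
from h import *
d=imaging.get_image("side"); cv2.imwrite("pics/c5.png",cv2.resize(d["img"][170:310,220:380],None,fx=4,fy=4,interpolation=cv2.INTER_CUBIC))
E
```

```text
t 10.95 p [0.4983 0.1006 0.0364] yaw 0.702 toolz [-0.     0.001 -1.   ] q [ 0.42  0.28 -0.75  1.98  0.23  0.97 -1.3 ] w 0.739 F [ 0.7 -1.1 -1.2] gf 20.00007507929695
-0.08 0.13 0.04 -0.001 -0.000 0.002 1.0
```

View pics/c5.png

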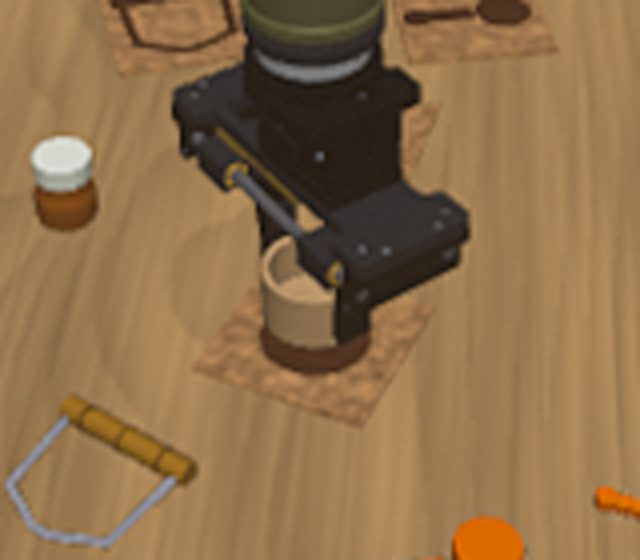

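The ramekin hangs upright just above its large outline (crop 315,335), left edges aligned. Setting it down.

jog_arm --rows "-0.1 0 0.9 0 0 0 1; 0 0 0.8 0 0 0 1; 0 0 0.45 0 0 0 1; 0 0 0 0 0 0 1; 0 0 0 0 0 0 1"

```text
time: 11.62
position: [0.4976, 0.0987, 0.0144]
tool_rot: [-2.951, -1.077, 0.0]
ft_force: [0.0, 0.6, -1.7]
grip_width: 0.744
grip_force: 20.0
```

jog_arm --rows "0 0 0.1 0 0 0 1; 0 0 0 0 0 0 1; 0 0 0 0 0 0 0; 0 0 0 0 0 0 -1; 0 0 0 0 0 0 -1"

```text
time: 12.25
position: [0.498, 0.0986, 0.0136]
tool_rot: [2.951, 1.077, 0.001]
ft_force: [-0.3, -0.6, -0.1]
grip_width: 0.888
grip_force: 0.0
```

jog_arm --rows "0 0 0 0 0 0 -1; 0 0 -2 0 0 0 -1; 0 0 -5 0 0 0 -1; 0 0 -5 0 0 0 -1; 0 0 0 0 0 0 -1"

```text
time: 12.88
position: [0.5011, 0.0996, 0.139]
tool_rot: [2.948, 1.076, 0.014]
ft_force: [0.4, 0.3, 0.5]
grip_width: 1.001
grip_force: 0.0
```

```bash
python3 plan.py .5965 .1985 .14 -.5 -0.15; python3 plan.py .5965 .1985 .14 2.618 -0.15|tail -3
```

```text
t 12.875 p [0.5011 0.0996 0.139 ] yaw 0.7 toolz [ 0.01 -0.   -1.  ] q [ 0.49  0.14 -0.79  1.88  0.11  1.15 -1.21] w 1.001 F [0.4 0.3 0.5] gf 0.0
1.95 -0.20 -0.00 0.000 -0.001 0.171 -0.15; 1.89 -0.53 -0.00 0.000 -0.001 0.171 -0.15; 1.77 -0.85 -0.01 0.000 -0.001 0.171 -0.15; 1.60 -1.14 -0.01 0.000 -0.001 0.171 -0.15; 1.38 -1.39 -0.01 0.000 -0.001 0.171 -0.15
1.12 -1.61 -0.01 0.000 -0.001 0.171 -0.15; 0.83 -1.78 -0.01 0.000 -0.001 0.171 -0.15
1.24 -0.13 -0.00 0.001 0.000 -0.174 -0.15; 1.25 0.09 -0.00 0.001 0.000 -0.174 -0.15; 1.21 0.30 -0.00 0.001 0.000 -0.174 -0.15; 1.14 0.51 -0.00 0.001 0.000 -0.174 -0.15; 1.03 0.70 -0.00 0.001 0.000 -0.174 -0.15
0.90 0.87 -0.00 0.001 0.000 -0.174 -0.15; 0.73 1.01 -0.00 0.001 0.000 -0.174 -0.15; 0.55 1.12 -0.00 0.001 0.000 -0.174 -0.15; 0.34 1.20 -0.01 0.001 0.000 -0.174 -0.15; 0.13 1.24 -0.01 0.001 0.000 -0.174 -0.15
-0.09 1.25 -0.01 0.001 0.000 -0.174 -0.15
```

jog_arm --rows "1.2 -0.1 0 0 0 -0.175 -0.15; 1.2 0.1 0 0 0 -0.175 -0.15; 1.2 0.3 0 0 0 -0.175 -0.15; 1.1 0.5 0 0 0 -0.175 -0.15; 1 0.7 0 0 0 -0.175 -0.15"

```text
time: 13.5
position: [0.5402, 0.1422, 0.1336]
tool_rot: [-2.21, -2.232, 0.001]
ft_force: [0.6, -0.4, 0.3]
grip_width: 0.592
grip_force: 0.0
```

jog_arm --rows "0.9 0.9 0 0 0 -0.175 -0.15; 0.7 1 0 0 0 -0.175 -0.15; 0.6 1.1 0 0 0 -0.175 -0.15; 0.3 1.2 0 0 0 -0.175 -0.15; 0.1 1.2 0 0 0 -0.175 -0.15"

```text
time: 14.12
position: [0.5834, 0.1863, 0.1335]
tool_rot: [-1.056, -2.958, 0.001]
ft_force: [-0.8, -0.4, 0.1]
grip_width: 0.573
grip_force: 0.0
```

jog_arm --rows "-0.1 1.2 0 0 0 -0.17 -0.15; 0 0 4 0 0 0 -0.15; 0 0 3 0 0 0 -0.15; 0 0 0 0 0 0 -0.15; 0 0 0 0 0 0 -0.15"

```text
time: 14.75
position: [0.5924, 0.1953, 0.0648]
tool_rot: [0.81, 3.034, 0.001]
ft_force: [-0.3, 0.9, 1.2]
grip_width: 0.573
grip_force: 0.0
```

```bash
python3 plan.py .5968 .198 .07 2.619 -0.15; python3 - <<'E'
from m import *
out=[]
for n,(a,b) in (("top",(160,160)),("side",(205,235))):
    d=imaging.get_image(n); out.append(cv2.resize(d["img"][b:b+90,a:a+90],None,fx=4.4,fy=4.4,interpolation=cv2.INTER_CUBIC))
cv2.imwrite("pics/c6.png",np.hstack(out))
p=ctrl.get_state()["position"]; ty=np.array([np.sin(2.619),-np.cos(2.619),0])
print(proj(d,[p+ty*.0325,p-ty*.0325,p]).round(1))
h=cv2.cvtColor(d["img"],cv2.COLOR_BGR2HSV).astype(int); X,Y=table(d)
E
```

```text
t 14.75 p [0.5924 0.1953 0.0648] yaw 2.62 toolz [ 0.001  0.001 -1.   ] q [ 0.39  0.59 -0.99  1.67  0.53  1.17  0.31] w 0.573 F [-0.3  0.9  1.2] gf 0.0
-0.25 0.46 -0.52 0.001 0.001 0.001 -0.15
[[243.1 270. ]
 [262.1 252.8]
 [252.8 261.2]]
```

View pics/c6.png

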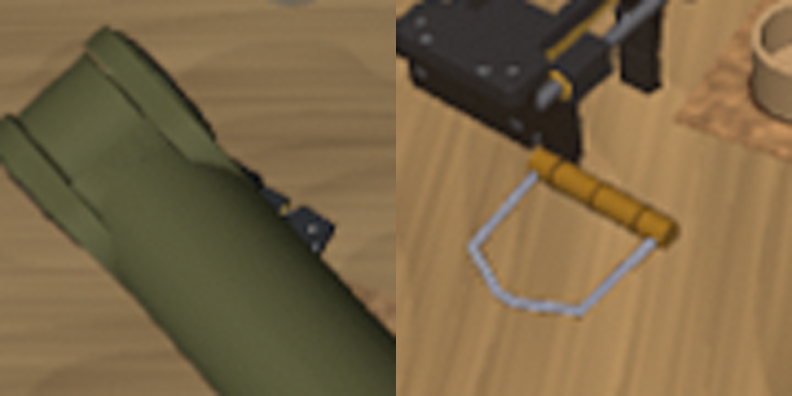

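The side view shows the bar from crop (540,160) to (670,232). The front finger's tip at (562,150) is within 1 px of its projection and on the loop side. Correcting 5 mm and descending.

jog_arm --rows "-0.25 0.45 1 0 0 0 -0.15; 0 0 2.5 0 0 0 -0.15; 0 0 1.5 0 0 0 -0.15; 0 0 1.05 0 0 0 -0.15; 0 0 0 0 0 0 -0.15" --force 15

```text
time: 15.48
position: [0.5958, 0.1976, 0.0021]
tool_rot: [-0.81, -3.034, 0.001]
ft_force: [0.9, -0.4, 0.4]
grip_width: 0.577
grip_force: 0.0
```

```bash
python3 plan.py .5968 .198 .0035 2.619 -0.15; python3 - <<'E'
from m import *
d=imaging.get_image("side"); a,b=205,235
cv2.imwrite("pics/c7.png",cv2.resize(d["img"][b:b+90,a:a+110],None,fx=5,fy=5,interpolation=cv2.INTER_CUBIC))
E
```

```text
t 15.475 p [0.5958 0.1976 0.0021] yaw 2.62 toolz [-0.001 -0.    -1.   ] q [ 0.34  0.67 -0.93  1.7   0.6   1.09  0.27] w 0.577 F [ 0.9 -0.4  0.4] gf 0.0
-0.07 0.09 -0.14 -0.001 -0.001 0.001 -0.15
```

View pics/c7.png

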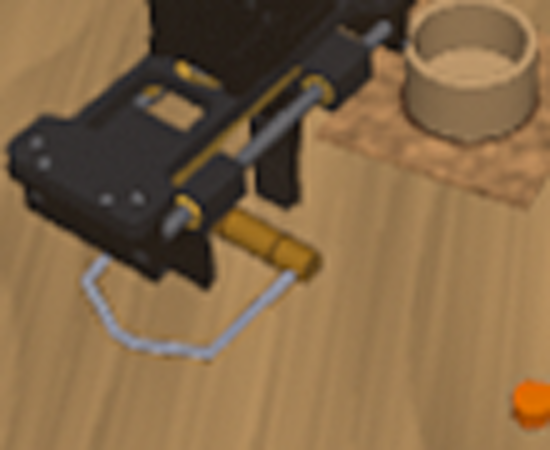

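The fingers straddle the bar, one inside the loop (crop 200,275) and the other behind it (280,200). Closing and lifting.

jog_arm --rows "0 0 0 0 0 0 1; 0 0 0 0 0 0 1; 0 0 0 0 0 0 1; 0 0 0 0 0 0 1; 0 0 0 0 0 0 1"

```text
time: 16.15
position: [0.5963, 0.1974, 0.0031]
tool_rot: [0.81, 3.035, -0.0]
ft_force: [-0.7, 0.0, 0.3]
grip_width: 0.177
grip_force: 15.0
```

jog_arm --rows "0 0 -1.5 0 0 0 1; 0 0 -3 0 0 0 1; 0 0 -3.5 0 0 0 1; 0 0 0 0 0 0 1; 0 0 0 0 0 0 1"

```text
time: 16.77
position: [0.5961, 0.1972, 0.083]
tool_rot: [0.81, 3.035, -0.001]
ft_force: [0.2, 0.2, -1.3]
grip_width: 0.178
grip_force: 15.0
```

```bash
python3 plan.py .642 -.2625 .082 3.477 1 
```

```text
t 16.775 p [0.5961 0.1972 0.083 ] yaw 2.62 toolz [-0.    -0.001 -1.   ] q [ 0.39  0.58 -1.    1.64  0.52  1.21  0.32] w 0.178 F [ 0.2  0.2 -1.3] gf 14.999932497739792
-3.36 -4.69 0.02 -0.000 -0.000 -0.107 1.0; -2.84 -5.03 0.02 -0.000 -0.000 -0.107 1.0; -2.29 -5.30 0.01 -0.000 -0.000 -0.107 1.0; -1.71 -5.52 0.01 -0.000 -0.000 -0.107 1.0; -1.11 -5.67 0.01 -0.000 -0.000 -0.107 1.0
-0.49 -5.75 0.01 -0.000 -0.000 -0.107 1.0; 0.12 -5.77 0.01 -0.000 -0.000 -0.107 1.0; 0.74 -5.73 0.01 -0.000 -0.000 -0.107 1.0
```

jog_arm --rows "-3.35 -4.7 -1 0 0 -0.107 1; -2.85 -5 -1 0 0 -0.107 1; -2.3 -5.3 0 0 0 -0.107 1; -1.7 -5.5 0 0 0 -0.107 1; -1.1 -5.65 0 0 0 -0.107 1"

```text
time: 17.4
position: [0.6241, -0.0913, 0.1018]
tool_rot: [0.026, -3.14, -0.0]
ft_force: [-0.2, -0.7, -0.3]
grip_width: 0.177
grip_force: 15.0
```

jog_arm --rows "-0.5 -5.75 0 0 0 -0.107 1; 0.1 -5.75 0 0 0 -0.107 1; 0.75 -5.75 2 0 0 -0.107 1; 0 0 3 0 0 0 1; 0 0 0 0 0 0 1"

```text
time: 18.02
position: [0.6394, -0.2615, 0.0489]
tool_rot: [0.52, -3.092, -0.007]
ft_force: [1.1, 0.7, 0.0]
grip_width: 0.178
grip_force: 15.0
```

```bash
python3 plan.py .642 -.263 .05 3.477 1; python3 - <<'E'
from h import *
out=[]
for n,(a,b) in (("top",(310,150)),("side",(222,115))):
    d=imaging.get_image(n); out.append(cv2.resize(d["img"][b:b+90,a:a+90],None,fx=4.4,fy=4.4,interpolation=cv2.INTER_CUBIC))
cv2.imwrite("pics/c8.png",np.hstack(out))
E
```

```text
t 18.025 p [ 0.6394 -0.2615  0.0489] yaw -2.808 toolz [-0.007  0.003 -1.   ] q [ 1.05  0.8  -1.06  1.49  0.71  1.28  1.81] w 0.178 F [1.1 0.7 0. ] gf 15.000217258930206
-0.19 -0.23 -0.12 0.005 -0.005 -0.002 1.0
```

View pics/c8.png

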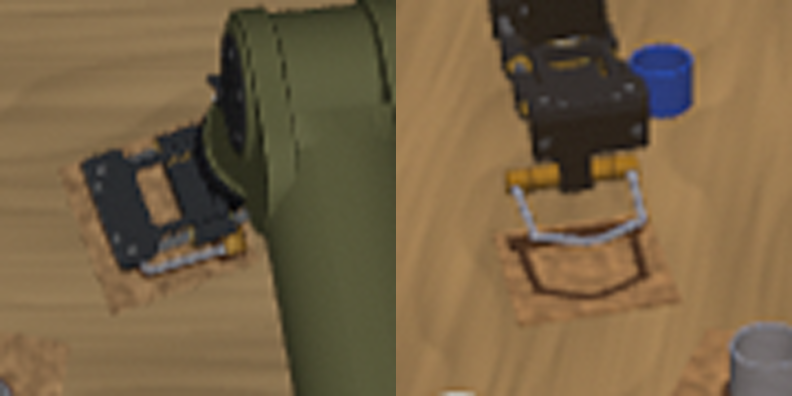

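Both views show the swing held level over its outline, loop the right way round. In the side crop the bar spans x 510–637, matching the outline's bar. Lowering to just above the tile.

jog_arm --rows "-0.1 -0.15 2 0 0 0 1; 0 0 1 0 0 0 1; 0 0 0.6 0 0 0 1; 0 0 0 0 0 0 1; 0 0 0 0 0 0 1"

```text
time: 18.75
position: [0.6441, -0.2627, 0.0175]
tool_rot: [-0.523, 3.097, -0.001]
ft_force: [0.1, 0.1, -0.6]
grip_width: 0.177
grip_force: 15.0
```

```bash
python3 plan.py .642 -.263 .0058 3.477 1; python3 - <<'E'
from h import *
d=imaging.get_image("side"); a,b=222,125
cv2.imwrite("pics/c9.png",cv2.resize(d["img"][b:b+80,a:a+90],None,fx=7,fy=7,interpolation=cv2.INTER_CUBIC))
E
```

```text
t 18.75 p [ 0.6441 -0.2627  0.0175] yaw -2.807 toolz [ 0.001 -0.    -1.   ] q [ 1.03  0.84 -1.04  1.5   0.74  1.23  1.8 ] w 0.177 F [ 0.1  0.1 -0.6] gf 14.999998211860657
0.20 0.04 1.17 -0.000 0.000 -0.001 1.0
```

View pics/c9.png

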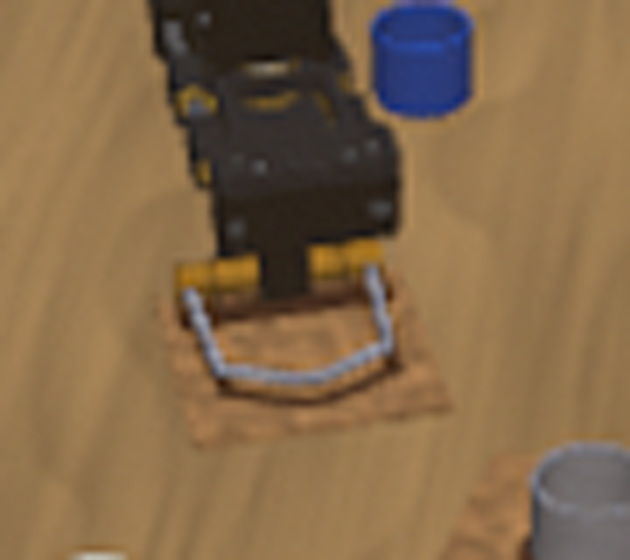

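The swing hovers a few mm over its outline, about 1 px (2 mm) to the left of it. I trim that and set it down.

jog_arm --rows "0.2 0 0.5 0 0 0 1; 0 0 0.5 0 0 0 1; 0 0 0.1 0 0 0 1; 0 0 0 0 0 0 1; 0 0 0 0 0 0 1"

```text
time: 19.42
position: [0.6418, -0.2635, 0.0061]
tool_rot: [0.522, -3.098, 0.0]
ft_force: [-0.6, -0.3, 1.6]
grip_width: 0.176
grip_force: 15.0
```

```bash
python3 -c "from plan import show; show()"; python3 - <<'E'
from h import *
d=imaging.get_image("side"); a,b=222,125
cv2.imwrite("pics/c10.png",cv2.resize(d["img"][b:b+80,a:a+90],None,fx=7,fy=7,interpolation=cv2.INTER_CUBIC))
E
```

```text
t 19.425 p [ 0.6418 -0.2635  0.0061] yaw -2.807 toolz [-0. -0. -1.] q [ 1.03  0.85 -1.03  1.51  0.75  1.22  1.79] w 0.176 F [-0.6 -0.3  1.6] gf 15.000243186950684
```

View pics/c10.png

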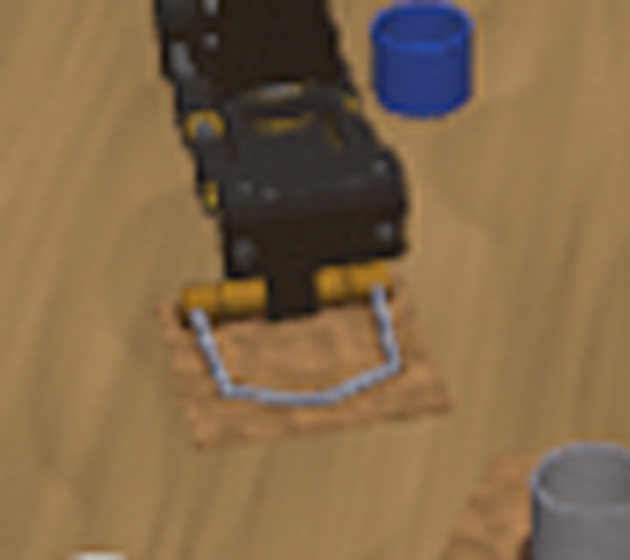

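The swing lies on its tile with its bar and loop covering the outline. Letting go, lifting away and locating the rattle and its outline.

jog_arm --rows "0 0 0 0 0 0 0.6; 0 0 0 0 0 0 0; 0 0 0 0 0 0 -0.15; 0 0 0 0 0 0 -0.15; 0 0 0 0 0 0 -0.15"

```text
time: 20.1
position: [0.6419, -0.2633, 0.006]
tool_rot: [-0.523, 3.098, -0.0]
ft_force: [-0.3, -0.8, -0.8]
grip_width: 0.538
grip_force: 0.0
```

jog_arm --rows "0 0 -1.5 0 0 0 -0.15; 0 0 -3 0 0 0 -0.15; 0 0 -5 0 0 0 -0.15; 0 0 -2 0 0 0 -0.5; 0 0 0 0 0 0 -0.5"

```text
time: 20.72
position: [0.6429, -0.2634, 0.1232]
tool_rot: [-0.522, 3.095, -0.003]
ft_force: [-0.4, -0.5, -0.5]
grip_width: 0.708
grip_force: 0.0
```

```bash
python3 plan.py .392 .2655 .12 3.43 -0.5; cat > rat.py <<'E'
from m import *
def circ(d,m,z):  # centre of the widest part and the direction of the rest
    P=px2plane(d,np.argwhere(m)[:,::-1],z)[:,:2]; c=P.mean(0)
    g=np.zeros((400,400),np.uint8); k=np.argwhere(m)[:,::-1]; sc=8
    big=cv2.resize(m.astype(np.uint8)*255,None,fx=sc,fy=sc,interpolation=cv2.INTER_CUBIC)>127
    dt=cv2.distanceTransform(big.astype(np.uint8),cv2.DIST_L2,5); w=dt>dt.max()*.93
    q=np.argwhere(w)[:,::-1].mean(0)/sc-.5+.5/sc
    return q.round(2),px2plane(d,q,z)[0].round(4)
for n in ("top","side"):
    d=imaging.get_image(n); im=d["img"]; hsv=cv2.cvtColor(im,cv2.COLOR_BGR2HSV); X,Y=table(d); h,s,v=[hsv[...,i].astype(int) for i in range(3)]
    for c,a,m in blobs((v<85)&(im[...,0]<50)&(abs(X-.41)<.07)&(abs(Y+.258)<.06),40): print(n,"outline head",a,circ(d,m,.003),"cen",px2plane(d,c,.003)[0].round(4))
    for c,a,m in blobs((h>5)&(h<21)&(s>185)&(v>100)&(abs(X-.42)<.07)&(abs(Y-.27)<.06),40): print(n,"orange",a,circ(d,m,.012 if n=="side" else .02),"cen",px2plane(d,hullc(m),.012)[0].round(4))
E
python3 rat.py
```

```text
t 20.725 p [ 0.6429 -0.2634  0.1232] yaw -2.807 toolz [ 0.003 -0.002 -1.   ] q [ 1.06  0.74 -1.11  1.42  0.66  1.38  1.85] w 0.708 F [-0.4 -0.5 -0.5] gf 0.0
0.64 5.82 0.02 -0.000 0.000 0.005 -0.5; 0.66 5.82 0.02 -0.000 0.000 0.005 -0.5; 0.69 5.81 0.02 -0.000 0.000 0.005 -0.5; 0.72 5.81 0.02 -0.000 0.000 0.005 -0.5; 0.74 5.81 0.02 -0.000 0.000 0.005 -0.5
0.77 5.80 0.02 -0.000 0.000 0.005 -0.5; 0.80 5.80 0.03 -0.000 0.000 0.005 -0.5; 0.82 5.80 0.03 -0.000 0.000 0.005 -0.5; 0.85 5.79 0.03 -0.000 0.000 0.005 -0.5; 0.87 5.79 0.03 -0.000 0.000 0.005 -0.5
top outline head 212 (array([358.67, 276.3 ]), array([ 0.3886, -0.2604,  0.003 ])) cen [ 0.4066 -0.2566  0.003 ]
top orange 64 (array([179.03, 258.06]), array([0.45  , 0.2818, 0.02  ])) cen [0.4349 0.2788 0.012 ]
top orange 116 (array([184.37, 278.16]), array([0.3896, 0.2654, 0.02  ])) cen [0.389  0.2667 0.012 ]
side outline head 65 (array([345.44, 172.5 ]), array([ 0.3946, -0.2618,  0.003 ])) cen [ 0.3952 -0.2622  0.003 ]
side orange 299 (array([341.55, 308.55]), array([0.3948, 0.2636, 0.012 ])) cen [0.3952 0.2642 0.012 ]
side orange 177 (array([311.84, 315.49]), array([0.4557, 0.288 , 0.012 ])) cen [0.4414 0.2832 0.012 ]
```

jog_arm --rows "0.65 5.8 0 0 0 0.005 -0.5; 0.65 5.8 0 0 0 0.005 -0.5; 0.7 5.8 0 0 0 0.005 -0.5; 0.7 5.8 0 0 0 0.005 -0.5; 0.75 5.8 0 0 0 0.005 -0.5"

```text
time: 21.45
position: [0.5147, 0.0019, 0.1193]
tool_rot: [0.482, -3.102, -0.002]
ft_force: [0.6, -0.0, 1.2]
grip_width: 0.749
grip_force: 0.0
```

jog_arm --rows "0.75 5.8 0 0 0 0.005 -0.5; 0.8 5.8 0 0 0 0.005 -0.5; 0.8 5.8 0 0 0 0.005 -0.5; 0.85 5.8 0 0 0 0 -0.5; 0.85 5.8 0 0 0 0 -0.5"

```text
time: 22.08
position: [0.391, 0.2657, 0.1199]
tool_rot: [0.458, -3.107, 0.003]
ft_force: [1.1, -0.3, 0.4]
grip_width: 0.751
grip_force: 0.0
```

jog_arm --rows "0 0 3 0 0 0 -0.5; 0 0 3 0 0 0 -0.5; 0 0 0 0 0 0 -0.5; 0 0 0 0 0 0 -0.5"

```text
time: 22.58
position: [0.3922, 0.2657, 0.0612]
tool_rot: [0.46, -3.107, -0.001]
ft_force: [0.0, 0.3, 0.2]
grip_width: 0.752
grip_force: 0.0
```

```bash
python3 plan.py .392 .265 .06 3.438 -0.5; python3 - <<'E'
from h import *
d=imaging.get_image("side"); a,b=275,255
cv2.imwrite("pics/c11.png",cv2.resize(d["img"][b:b+90,a:a+110],None,fx=5,fy=5,interpolation=cv2.INTER_CUBIC))
p=ctrl.get_state()["position"]; t=np.array([np.sin(3.438),-np.cos(3.438),0]); print(((proj(d,[p+t*.04,p-t*.04])-[a,b]+.5)*5).round())
E
```

```text
t 22.575 p [0.3922 0.2657 0.0612] yaw -2.847 toolz [-0.001  0.    -1.   ] q [ 0.47  0.31 -1.23  2.03  0.34  1.03  0.94] w 0.752 F [0.  0.3 0.2] gf 0.0
0.04 -0.06 0.12 0.001 -0.001 -0.002 -0.5
[[374. 271.]
 [320. 124.]]
```

View pics/c11.png

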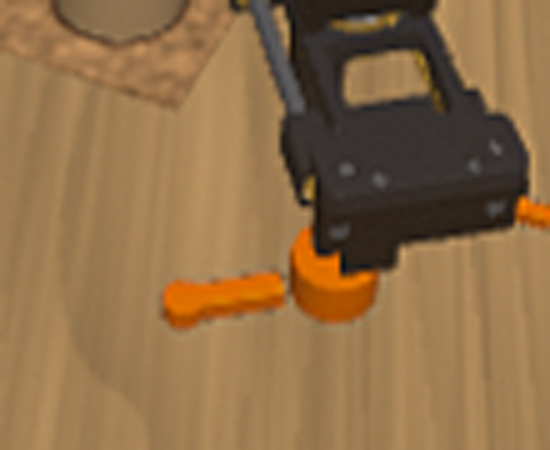

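The side view shows the finger tip at crop (368,265) against a projection of (374,271), with the head centred beneath. Descending and grasping the head.

jog_arm --rows "0 0 2.5 0 0 0 -0.5; 0 0 2 0 0 0 -0.5; 0 0 1.1 0 0 0 -0.5; 0 0 0 0 0 0 -0.5; 0 0 0 0 0 0 1" --force 10

```text
time: 23.25
position: [0.393, 0.266, 0.0059]
tool_rot: [-0.46, 3.106, 0.001]
ft_force: [-0.5, -0.1, 0.5]
grip_width: 0.697
grip_force: 0.0
```

jog_arm --rows "0 0 0 0 0 0 1; 0 0 0 0 0 0 1; 0 0 0 0 0 0 1; 0 0 0 0 0 0 1; 0 0 0 0 0 0 1"

```text
time: 23.88
position: [0.3926, 0.2656, 0.0052]
tool_rot: [-0.46, 3.107, -0.0]
ft_force: [-0.2, -1.2, 4.3]
grip_width: 0.432
grip_force: 10.0
```

```bash
python3 -c "from plan import show; show()"
```

```text
t 23.875 p [0.3926 0.2656 0.0052] yaw -2.847 toolz [ 0. -0. -1.] q [ 0.36  0.41 -1.13  2.07  0.46  0.94  0.85] w 0.432 F [-0.2 -1.2  4.3] gf 10.000463426113129
```

jog_arm --rows "0 0 -1.5 0 0 0 1; 0 0 -4 0 0 0 1; 0 0 -6 0 0 0 1; 0 0 0 0 0 0 1; 0 0 0 0 0 0 1"

```text
time: 24.5
position: [0.3923, 0.2651, 0.1201]
tool_rot: [-0.46, 3.107, -0.002]
ft_force: [-0.5, 0.2, 0.5]
grip_width: 0.432
grip_force: 10.0
```

```bash
python3 plan.py .47 .0 .12 3.405 1
```

```text
t 24.5 p [0.3923 0.2651 0.1201] yaw -2.848 toolz [ 0.001 -0.001 -1.   ] q [ 0.61  0.2  -1.34  1.97  0.21  1.13  1.05] w 0.432 F [-0.5  0.2  0.5] gf 9.999926537275314
0.05 -5.52 0.01 -0.000 0.000 0.006 1.0; 0.01 -5.52 0.01 -0.000 0.000 0.006 1.0; -0.02 -5.52 0.01 -0.000 0.000 0.006 1.0; -0.05 -5.52 0.00 -0.000 0.000 0.006 1.0; -0.09 -5.52 0.00 -0.000 0.000 0.006 1.0
```

jog_arm --rows "0 -5 2 0 0 0.006 1; 0 -5.5 1 0 0 0.006 1; 0 -5.5 0 0 0 0.006 1; 0 -5.5 0 0 0 0.006 1; 0 -5.5 0 0 0 0.006 1"

```text
time: 25.12
position: [0.4665, 0.0048, 0.0888]
tool_rot: [0.415, -3.112, -0.001]
ft_force: [0.8, -0.5, 0.1]
grip_width: 0.439
grip_force: 10.0
```

```bash
python3 plan.py .392 -.261 .09 3.374 1
```

```text
t 25.125 p [0.4665 0.0048 0.0888] yaw -2.877 toolz [-0.002  0.    -1.   ] q [ 1.09  0.2  -1.23  2.02  0.22  1.07  1.6 ] w 0.439 F [ 0.8 -0.5  0.1] gf 10.001132637262344
2.83 -4.74 -0.02 0.000 -0.000 0.006 1.0; 2.80 -4.76 -0.02 0.000 -0.000 0.006 1.0; 2.77 -4.78 -0.02 0.000 -0.000 0.006 1.0; 2.74 -4.80 -0.02 0.000 -0.000 0.006 1.0; 2.71 -4.81 -0.02 0.000 -0.000 0.006 1.0
```

jog_arm --rows "2.85 -4.75 0 0 0 0.006 1; 2.8 -4.75 0 0 0 0.006 1; 2.75 -4.8 0 0 0 0.006 1; 2.75 -4.8 0 0 0 0.006 1; 2.7 -4.8 0 0 0 0.006 1"

```text
time: 25.75
position: [0.3914, -0.2605, 0.0888]
tool_rot: [0.368, -3.118, -0.003]
ft_force: [0.6, 0.6, -0.1]
grip_width: 0.436
grip_force: 10.0
```

jog_arm --rows "0 0 3.5 0 0 0 1; 0 0 2.5 0 0 0 1; 0 0 0.8 0 0 0 1; 0 0 0 0 0 0 1; 0 0 0 0 0 0 1"

```text
time: 26.38
position: [0.3937, -0.2598, 0.0228]
tool_rot: [-0.368, 3.119, -0.002]
ft_force: [-0.4, -0.2, 0.5]
grip_width: 0.434
grip_force: 10.0
```

```bash
python3 plan.py .392 -.261 .0082 3.374 1; python3 - <<'E'
from h import *
d=imaging.get_image("side"); a,b=305,125
cv2.imwrite("pics/c12.png",cv2.resize(d["img"][b:b+80,a:a+90],None,fx=7,fy=7,interpolation=cv2.INTER_CUBIC))
E
```

```text
t 26.375 p [ 0.3937 -0.2598  0.0228] yaw -2.907 toolz [ 0.001 -0.001 -1.   ] q [ 1.47  0.3  -1.03  2.07  0.32  0.94  2.07] w 0.434 F [-0.4 -0.2  0.5] gf 9.999929666519165
0.19 -0.08 1.46 -0.001 0.001 0.003 1.0
```

View pics/c12.png

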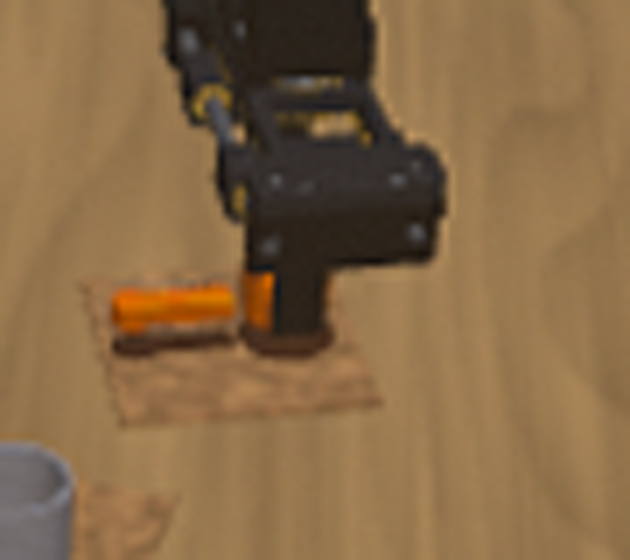

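The rattle hovers exactly above its outline: both tips are at crop x 113 and the handle is parallel. Setting it down and releasing.

jog_arm --rows "0.05 0 0.7 0 0 0 1; 0 0 0.6 0 0 0 1; 0 0 0.15 0 0 0 1; 0 0 0 0 0 0 1; 0 0 0 0 0 0 1"

```text
time: 27.05
position: [0.3923, -0.26, 0.0079]
tool_rot: [0.367, -3.119, 0.0]
ft_force: [-2.2, 0.2, 6.4]
grip_width: 0.434
grip_force: 10.0
```

jog_arm --rows "0 0 0.05 0 0 0 1; 0 0 0 0 0 0 0.5; 0 0 0 0 0 0 0; 0 0 0 0 0 0 -0.5; 0 0 0 0 0 0 -0.5"

```text
time: 27.68
position: [0.3924, -0.2598, 0.0068]
tool_rot: [0.367, -3.12, -0.0]
ft_force: [-0.2, -0.1, -0.7]
grip_width: 0.641
grip_force: 0.0
```

jog_arm --rows "0 0 0 0 0 0 -0.5; 0 0 -2 0 0 0 -0.5; 0 0 -4 0 0 0 -0.5; 0 0 -6 0 0 0 -0.5; 0 0 -6 0 0 0 -0.5"

```text
time: 28.3
position: [0.3923, -0.2595, 0.1884]
tool_rot: [0.368, -3.12, -0.001]
ft_force: [0.1, -2.1, 1.0]
grip_width: 0.75
grip_force: 0.0
```

```bash
python3 plan.py .28 -.42 .2 3.37 -0.5
```

```text
t 28.3 p [ 0.3923 -0.2595  0.1884] yaw -2.907 toolz [-0.     0.001 -1.   ] q [ 1.72 -0.01 -1.16  1.89 -0.01  1.25  2.37] w 0.75 F [ 0.1 -2.1  1. ] gf 0.0
3.66 -3.25 -0.29 0.000 -0.000 0.002 -0.5; 3.66 -3.26 -0.29 0.000 -0.000 0.002 -0.5; 3.65 -3.26 -0.29 0.000 -0.000 0.002 -0.5; 3.65 -3.27 -0.29 0.000 -0.000 0.002 -0.5
```

jog_arm --rows "3 -2.6 -0.5 0 0 0.12 -0.5; 3.3 -2.7 0 0 0 0.12 -0.5; 3.6 -2.2 0 0 0 0.12 -0.5; 3.8 -1.8 0 0 0 0.12 -0.5; 0 0 0 0 0 0 -0.5"

```text
time: 28.92
position: [0.2602, -0.3588, 0.1917]
tool_rot: [-0.395, -3.115, 0.001]
ft_force: [0.4, 0.2, -0.2]
grip_width: 0.752
grip_force: 0.0
```

```bash
python3 -c "from plan import show; show()"; python3 meas.py | grep -v rect; python3 - <<'E'
from h import *
t=imaging.get_image("top")["img"]; s=imaging.get_image("side")["img"]
A=cv2.resize(t[170:300,210:440],(795,449),interpolation=cv2.INTER_CUBIC)
B=cv2.resize(s[150:280,222:422],(690,449),interpolation=cv2.INTER_CUBIC)
cv2.imwrite("pics/c13.png",A); cv2.imwrite("pics/c14.png",B)
E
```

```text
t 28.925 p [ 0.2602 -0.3588  0.1917] yaw 2.889 toolz [-0.002 -0.    -1.   ] q [ 1.91 -0.12 -0.95  1.95 -0.1   1.27  2.31] w 0.752 F [ 0.4  0.2 -0.2] gf 0.0
== top
grey px [247.2  91.2] area 6094 hull-> [0.9651 0.0739] cen-> [0.9654 0.0732]
grey px [223.4 146.3] area 357 hull-> [0.7913 0.147 ] cen-> [0.7916 0.1473]
grey px [272.7 183.9] area 134 hull-> [ 0.6725 -0.0032] cen-> [ 0.6725 -0.0031]
grey px [342.1 199.6] area 112 hull-> [ 0.625  -0.2225] cen-> [ 0.6215 -0.2136]
grey px [304.4 242. ] area 206 hull-> [ 0.4937 -0.0967] cen-> [ 0.4938 -0.0967]
blue px [420.7 204.7] area 218 hull-> [ 0.6031 -0.4531] cen-> [ 0.603  -0.4531]
orange px [354.  260.3] area 70 hull-> [ 0.4371 -0.2458] cen-> [ 0.4371 -0.2461]
orange px [358.4 276.4] area 125 hull-> [ 0.3886 -0.258 ] cen-> [ 0.3885 -0.2583]
orange px [201.9 302.1] area 21 hull-> [0.3172 0.2137] cen-> [0.3173 0.2138]
bamb px [356.9 194.2] area 147 hull-> [ 0.6392 -0.261 ] cen-> [ 0.6392 -0.261 ]
ram px [238.8 242.8] area 304 hull-> [0.4953 0.103 ] cen-> [0.494  0.1013]
== side
grey px [ 82.8 289.2] area 5934 hull-> [0.9631 0.2677] cen-> 
[... 346 characters left out ...]
135.8] area 112 hull-> [ 0.6064 -0.4354] cen-> [ 0.6065 -0.4367]
orange px [264.5 164.9] area 15 hull-> [ 0.64   -0.2678] cen-> [ 0.6399 -0.2697]
orange px [345.5 169.5] area 133 hull-> [ 0.3951 -0.2646] cen-> [ 0.3951 -0.2646]
orange px [251.9 167.1] area 17 hull-> [ 0.676  -0.2534] cen-> [ 0.6764 -0.2545]
orange px [329.5 172.3] area 84 hull-> [ 0.4422 -0.2454] cen-> [ 0.4417 -0.2455]
orange px [236.  220.3] area 54 hull-> [ 0.6747 -0.0022] cen-> [ 0.6746 -0.0021]
orange px [376.1 295.7] area 74 hull-> [0.3215 0.2213] cen-> [0.3218 0.2209]
bamb px [262.1 166.3] area 116 hull-> [ 0.6486 -0.267 ] cen-> [ 0.6473 -0.2672]
ram px [178.4 258. ] area 391 hull-> [0.7883 0.1428] cen-> [0.781 0.155]
```

View pics/c13.png

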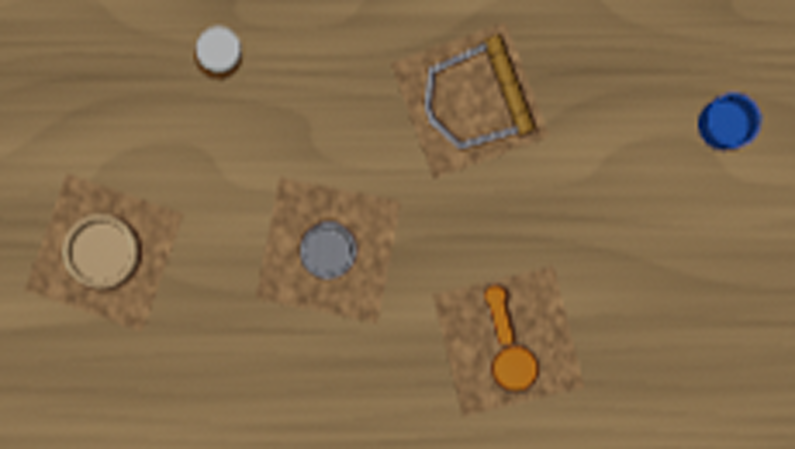

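The final top view shows all four items centred on their outlines: ramekin (101,251), cup (328,250), swing bar (512,85) with its loop to the left, rattle head (515,368). Measured offsets are about 2–3 mm, the jars have not moved, and the arm is clear. Handing in.

```bash
python3 -c "from bench import ticket; print(ticket.close_job())"
```

```text
the job is handed in; nothing more can be done
None
```

The steel cup, ramekin, swing and rattle each lie on their own outlines within about 3 mm by my own measurement, all let go and with both jars unmoved, and the job was handed in at about 29 s; no verdict was shown.

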